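Find the tired contact finger and tag it

TASK

One of the three clamped contact fingers on the test plate has gone soft. To find it, work from the robot's left to its right: press each free tip gently right down onto its stop, never with more than 20 N, hold it there a moment and feel how hard it pushes back on the way; then put the white reject collar over the post of the soft one, seated flat on its clamp block, and let go. Never put the collar on a good finger's post, and leave the other things on the bench alone.

Things in the scene. Friction and masses are not known exactly. Their poses are not given: they have to be found in the camera images.
- plate: Grey painted base plate, 150 x 280 x 10 mm, fixed on the bench; origin at the centre of its underside. The three stations stand on it 90 mm apart along its y (y = +90 mm: left, 0: middle, -90 mm: right, as seen from the robot); which of a, b, c stands where changes.
- station_a: One of three test stations that look alike, fixed on the plate. Steel foot 126 x 36 x 8 mm, origin at the centre of its underside (10 mm above the bench). At its +x end a clamp block 36 x 36 mm, its top 42 mm above the origin, holds the root of a flat steel leaf spring (contact finger, 16 mm wide, 2 mm thick) that sticks out level towards -x, 67 mm free to its rivet; under the free tip stands a fixed black nylon stop pin 12 mm across. The leaf springs back when let go.
- tip_a (a point): Top centre of the round rivet (12 mm across, 4 mm high) on the free tip of that station's leaf: at rest at x = -45 mm, y = 0, z = 36 mm in the station's frame. Pressed down it yields 8 to 13 mm (the stops are set differently, so the stop must be felt), then the leaf meets the stop pin and hardly gives further. On the way a good leaf pushes back with about 0.6 to 0.8 N per mm, a tired one with about 0.2 N per mm; on the stop the force rises steeply, by about 12 N per mm.
- post_a (a point): Foot of the upright steel post (12 mm across, 32 mm high, rounded top) on that station's clamp block, where the post meets the block's top face: x = 43 mm, y = 0, z = 42 mm in the station's frame.
- station_b: One of three test stations that look alike, fixed on the plate. Steel foot 126 x 36 x 8 mm, origin at the centre of its underside (10 mm above the bench). At its +x end a clamp block 36 x 36 mm, its top 42 mm above the origin, holds the root of a flat steel leaf spring (contact finger, 16 mm wide, 2 mm thick) that sticks out level towards -x, 67 mm free to its rivet; under the free tip stands a fixed black nylon stop pin 12 mm across. The leaf springs back when let go.
- tip_b (a point): Top centre of the round rivet (12 mm across, 4 mm high) on the free tip of that station's leaf: at rest at x = -45 mm, y = 0, z = 36 mm in the station's frame. Pressed down it yields 8 to 13 mm (the stops are set differently, so the stop must be felt), then the leaf meets the stop pin and hardly gives further. On the way a good leaf pushes back with about 0.6 to 0.8 N per mm, a tired one with about 0.2 N per mm; on the stop the force rises steeply, by about 12 N per mm.
- post_b (a point): Foot of the upright steel post (12 mm across, 32 mm high, rounded top) on that station's clamp block, where the post meets the block's top face: x = 43 mm, y = 0, z = 42 mm in the station's frame.
- station_c: One of three test stations that look alike, fixed on the plate. Steel foot 126 x 36 x 8 mm, origin at the centre of its underside (10 mm above the bench). At its +x end a clamp block 36 x 36 mm, its top 42 mm above the origin, holds the root of a flat steel leaf spring (contact finger, 16 mm wide, 2 mm thick) that sticks out level towards -x, 67 mm free to its rivet; under the free tip stands a fixed black nylon stop pin 12 mm across. The leaf springs back when let go.
- tip_c (a point): Top centre of the round rivet (12 mm across, 4 mm high) on the free tip of that station's leaf: at rest at x = -45 mm, y = 0, z = 36 mm in the station's frame. Pressed down it yields 8 to 13 mm (the stops are set differently, so the stop must be felt), then the leaf meets the stop pin and hardly gives further. On the way a good leaf pushes back with about 0.6 to 0.8 N per mm, a tired one with about 0.2 N per mm; on the stop the force rises steeply, by about 12 N per mm.
- post_c (a point): Foot of the upright steel post (12 mm across, 32 mm high, rounded top) on that station's clamp block, where the post meets the block's top face: x = 43 mm, y = 0, z = 42 mm in the station's frame.
- collar_mid (a point): Middle of the loose white plastic reject collar: a plain ring 36 mm outside, 18 mm bore, 24 mm high, 35 g, standing on the bench with its bore upright; the point lies on its axis, half-way up (12 mm). z is the axis.
- hammer: Wooden-handled hammer lying on the bench beyond the plate (bystander). Origin at its underside.
- hub: Flanged steel hub, 90 mm across, 50 mm high, on the bench beyond the plate (bystander). Origin at the centre of its underside.
- oil: Green bottle, 60 mm across, 170 mm high, on the bench to the left (bystander). Origin at the centre of its underside.
- collar: The same collar; origin at the centre of its underside.

How it is judged (in metres and radians):
On the way, in this order (a step that is already met when the one before it is completed fails the run):
1. the left finger's tip is pressed down to its stop and held there (((z of tip_a in the frame of station_a below 0.0247 m and y of tip_a in the frame of plate above 0.045 m) or (z of tip_b in the frame of station_b below 0.0267 m and y of tip_b in the frame of plate above 0.045 m) or (z of tip_c in the frame of station_c below 0.0287 m and y of tip_c in the frame of plate above 0.045 m))), for 0.2 s.
2. the middle finger's tip is pressed down to its stop and held there (((z of tip_a in the frame of station_a below 0.0247 m and y of tip_a in the frame of plate between -0.045 and 0.045 m) or (z of tip_b in the frame of station_b below 0.0267 m and y of tip_b in the frame of plate between -0.045 and 0.045 m) or (z of tip_c in the frame of station_c below 0.0287 m and y of tip_c in the frame of plate between -0.045 and 0.045 m))), for 0.2 s.
3. the right finger's tip is pressed down to its stop and held there (((z of tip_a in the frame of station_a below 0.0247 m and y of tip_a in the frame of plate below -0.045 m) or (z of tip_b in the frame of station_b below 0.0267 m and y of tip_b in the frame of plate below -0.045 m) or (z of tip_c in the frame of station_c below 0.0287 m and y of tip_c in the frame of plate below -0.045 m))), for 0.2 s.
4. the collar sits over the soft finger's post (horizontal distance between collar_mid and post_b below 0.007 m and z of collar_mid in the frame of post_b between 0.008 and 0.017 m and angle between collar_mid's own z axis and vertical below 0.12 rad), for 0.2 s.
At the end, for the whole second after the job is handed in: The collar is round the soft finger's post, within 7 mm of its axis, flat (0.12 rad) on the clamp block (middle 8 to 17 mm above its top), let go and at rest; before that the left, middle and right tips were pressed in turn to about 1 mm or less from the stop, for 0.2 s each (all of step 4 and linear speed of collar below 0.02 m/s); the robot touches nothing.
It fails at once if the robot's fingers pressed a station with more than 20 N (contact force between the fingers and station_a above 20 N or contact force between the fingers and station_b above 20 N or contact force between the fingers and station_c above 20 N).
It fails at once if the collar was put on a good finger's post ((horizontal distance between collar_mid and post_a below 0.009 m and z of collar_mid in the frame of post_a below 0.038 m) or (horizontal distance between collar_mid and post_c below 0.009 m and z of collar_mid in the frame of post_c below 0.038 m)).
It fails at once if the hammer, hub or bottle was moved (distance of any of hammer, hub, oil from where it was at the start of the episode above 0.02 m).
It also fails if it takes over 72 s, if anything falls off the work surface, if the arm or the gripper's body presses on something with over 40 N, if the wrist force passes 120 N, or if a joint passes its speed limit or range.

ROBOT

A 6-joint arm with a two-finger parallel gripper is mounted at the origin on the work surface. World frame = base frame: x ahead of the robot, y to its left, z up, the work surface at z = 0. Lengths are in mm, angles in rad, forces in N, time in s.
With the tool pointing down it reaches from about 325 to 900 mm from the base axis. Payload 6.1 kg.
Tool frame: the origin (TCP) lies at the very end of the fingers, on their centre line; the grasp point (between the pads) lies 19 mm behind it; z points along the fingers, y is the line along which they close (so a half turn about z gives the same grasp; the last joint's range is limited). The gripper opens to 85 mm and grips with 20 to 120 N. Pads are 22 mm wide; open, the fingers measure 114 mm over their backs; the gripper's body (76 mm by 85 mm) begins 54 mm behind the grasp point. The pads swing forward as they close: fully open they stand 13 mm farther back than shut.
Start: joints at [-1.456, 0.22, 1.526, -0, 1.395, -0.126], TCP at [149.043, -606.961, 231.3] pointing down, gripper open.
Joint ranges: [-2.98, 2.98], [-0.91, 2.08], [0.09, 2.57], [-1.24, 4.39], [0.2, 2.65], [-2.68, 2.68]. Speed limits (rad/s): [2.57, 2.57, 3.01, 3.14, 3.14, 3.14].

INTERFACE

Orientations are given as a unit quaternion [x, y, z, w].
In Python, from cell import arm gives the robot as it stands.
- The arm moves only by the shell command python3 -m handwheel 'ROWS' [FORCE]. ROWS is a JSON object of lists of equal length, an entry for each row: "xyz": the shift along the tool's x, y, z in cm, a list of three; "twist": the turn, a rotation vector about the tool's x, y, z in degrees, a list of three; "hand": the opening, from 0 (shut) to 1 (fully open). In form: {"xyz": [[tx, ty, tz], ...], "twist": [[ax, ay, az], ...], "hand": [hand, ...]}. A call has exactly 10 rows; each row shifts and turns the commanded pose from where the row before left it, along the tool's axes as they then stand; what a row does not reach is not made up. A row lasts 1/8 s, in which the tool goes at most 62.5 mm and 10.7 degrees, less where a joint would pass 70% of its speed; a pose out of reach is approached as far as the arm can. A call with a gripper value outside its range is refused whole. The fingers move at their own pace and stop on an object; FORCE is the grip in N (left out, the last holds). Time passes only in rows, so rows that do not move let the fingers close, or fill a call up. It gives the time, the measured TCP pose, the force, the opening and the grip force at its end, in the units of the state.
- arm.get_state(): the state, without advancing time (a new reading comes with each control period).
- arm.grab_frame(name): name is "scene" or "top" or "wrist"; returns the picture (400x640x3 uint8, red, green, blue); there is no depth.
- arm.get_calibration(name): a dict with "fx", "fy", "cx", "cy" (pixels), "camera_from_world" (4x4, takes a point from world to camera coordinates). Camera axes: x right, y up, looking along -z (the intrinsics and any distortion apply to the point x, -y, -z); pixel columns grow to the right and rows downward; lengths in mm; the calibration is good to about 2 mm. A picture is of the moment at which its call begins: read the wrist's pose just before it. get_calibration takes no time and is no camera call; for the wrist camera it gives the pose at the moment of the call.
- arm.hand_in(): hands the job in; it is judged then, once.
The state is a dict: "t": time; "joint_positions": joint angles; "joint_vel": joint speeds; "joint_torque": joint torques, N m; "tcp_pos": TCP position; "orientation": TCP orientation; "ft_force": force on the tool from outside, world axes, zero at the start; "wrist_torque": the same for the moment, N m; "grip_width": finger opening in mm; "grip_force": force on a finger pad.
Only numpy, scipy, OpenCV 4.12 (cv2) and the standard library are available. Lean on these libraries where they do the work, as an engineer would, in place of code of your own. Each camera call takes 0.05 s, during which the arm holds its last target. There are 200 camera calls.

## Working session

There is one attempt and no reset: what is moved stays moved. The work goes in short steps, Python scripts to look and compute and a shell command to move; the robot and the scene stay as the last step left them, time stands still between calls to the robot, and variables do not carry over. Pictures are saved under pics/ and viewed, at most 10 in all, crops included, and the job is handed in when it is done.

```bash
mkdir -p pics; cat > h.py <<'E'
from cell import arm
import numpy as np, cv2
from scipy.spatial.transform import Rotation as R
def snap(n,f):
    c=arm.get_calibration(n); im=arm.grab_frame(n); cv2.imwrite('pics/'+f,im[:,:,::-1]); return im,c
def ray(c,u,v,z):
    T=np.array(c['camera_from_world']); Rm=T[:3,:3]; o=-Rm.T@T[:3,3]
    d=Rm.T@np.array([(u-c['cx'])/c['fx'],-(v-c['cy'])/c['fy'],-1.])
    return o+d*(z-o[2])/d[2]
def proj(c,p):
    T=np.array(c['camera_from_world']); q=T[:3,:3]@np.array(p)+T[:3,3]
    return c['cx']+c['fx']*q[0]/-q[2], c['cy']+c['fy']*q[1]/q[2]
E
python3 - <<'E'
from h import *
for n in('top','scene'):
    im,c=snap(n,n+'1.png'); print(n,{k:v for k,v in c.items()})
s=arm.get_state();print(s['t'],s['tcp_pos'],R.from_quat(s['orientation']).as_matrix().round(3),s['ft_force'])
E
```

```text
top {'fx': 363.92648255209866, 'fy': 363.92648255209866, 'cx': 317.15653839550833, 'cy': 195.98116022736065, 'camera_from_world': array([[-9.68769848e-03, -9.99929730e-01, -6.83251372e-03,
         1.12752630e+02],
       [ 9.95252890e-01, -1.03036546e-02,  9.67756129e-02,
        -6.15129732e+02],
       [-9.68392124e-02, -5.86254607e-03,  9.95282773e-01,
        -1.09250122e+03],
       [ 0.00000000e+00,  0.00000000e+00,  0.00000000e+00,
         1.00000000e+00]])}
scene {'fx': 383.15441314202695, 'fy': 383.15441314202695, 'cx': 314.0691510262209, 'cy': 200.18859845342658, 'camera_from_world': array([[ 8.82428219e-01,  4.70003285e-01, -2.04291590e-02,
        -5.72590942e+02],
       [-3.13657670e-01,  6.20144725e-01,  7.19054508e-01,
         8.22006029e+01],
       [ 3.50627016e-01, -6.28106226e-01,  6.94653341e-01,
        -1.38252790e+03],
       [ 0.00000000e+00,  0.00000000e+00,  0.00000000e+00,
         1.00000000e+00]])}
0.1 [ 148.96595072 -606.41836811  230.275874  ] [[ 0.971  0.238 -0.   ]
 [ 0.238 -0.971  0.002]
 [ 0.    -0.002 -1.   ]] [ 0.51289844 -0.18475345  0.20689699]
```

View pics/top1.png

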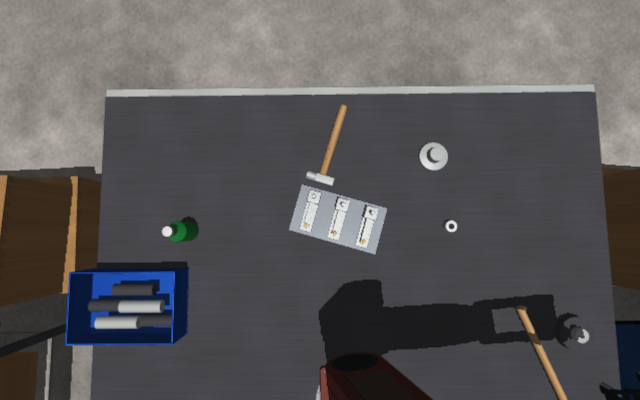

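View pics/scene1.png

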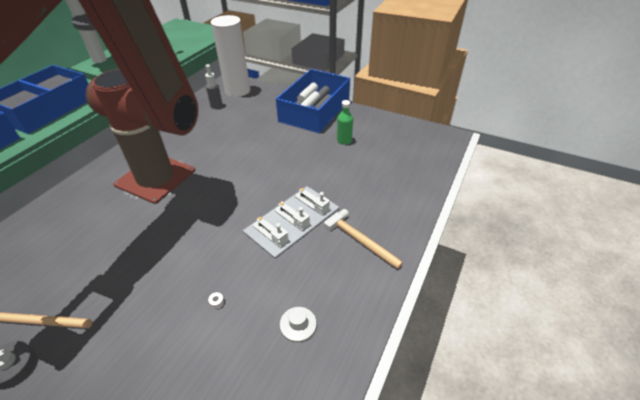

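The top view shows the plate with corners at about (302,185), (387,208), (374,254) and (289,230). The three brass tips are at its near edge, around (306,226), (334,234) and (362,243). The white collar is at (451,226), clear of the hub at (433,156).

```bash
python3 - <<'E'
from h import *
c=arm.get_calibration('top')
P=[ray(c,u,v,10) for u,v in((302,185),(387,208),(374,254),(289,230))]
print(np.round(P,0)); ctr=np.mean(P,0); d=(P[0]+P[3]-P[1]-P[2]); th=np.arctan2(-d[0],d[1]); print(ctr,th,np.degrees(th))
print('collar',ray(c,451,226,20))
Rz=R.from_euler('z',th).as_matrix()
for y in(90,0,-90): print((ctr+Rz@[-45,y,0]).round(), (ctr+Rz@[43,y,0]).round())
w=arm.get_calibration('wrist'); s=arm.get_state(); T=np.array(w['camera_from_world']); o=-T[:3,:3].T@T[:3,3]
Rt=R.from_quat(s['orientation']).as_matrix()
print('cam in tool',Rt.T@(o-s['tcp_pos']),'axes',(T[:3,:3]@Rt).round(3),w['fx'],w['cx'],w['cy'])
E
```

```text
[[ 653.  154.   10.]
 [ 578. -111.   10.]
 [ 436.  -67.   10.]
 [ 513.  195.   10.]]
[545.14629235  42.76563135  10.        ] -0.2796921035411844 -16.025177096045894
collar [ 520.04177806 -304.78267576   20.        ]
[527. 142.  10.] [611. 117.  10.]
[502.  55.  10.] [586.  31.  10.]
[477. -31.  10.] [562. -56.  10.]
cam in tool [  70.79514737   -0.45185701 -142.52044946] axes [[-0.     1.     0.002]
 [ 0.96  -0.     0.281]
 [ 0.281  0.002 -0.96 ]] 310.00986362647626 323.2406214652261 200.74874975997366
```

```bash
python3 -m handwheel '{"xyz":[[3.6,-4.5,0],[3.6,-4.5,0],[3.6,-4.5,0],[3.6,-4.5,0],[3.6,-4.5,0],[3.6,-4.5,0],[3.6,-4.5,0],[3.6,-4.5,0],[3.6,-4.5,0],[3.6,-4.5,0]],"twist":[[0,0,0],[0,0,0],[0,0,0],[0,0,0],[0,0,0],[0,0,0],[0,0,0],[0,0,0],[0,0,0],[0,0,0]],"hand":[0,0,0,0,0,0,0,0,0,0]}' 
python3 -m handwheel '{"xyz":[[3.4,-4.4,0.8],[3.4,-4.4,0.8],[3.4,-4.4,0.8],[0,0,0],[0,0,0],[0,0,0],[0,0,0],[0,0,0],[0,0,0],[0,0,0]],"twist":[[0,0,0],[0,0,0],[0,0,0],[0,0,9.9],[0,0,9.9],[0,0,9.9],[0,0,0],[0,0,0],[0,0,0],[0,0,0]],"hand":[0,0,0,0,0,0,0,0,0,0]}'
python3 - <<'E'
from h import *
im,c=snap('wrist','w1.png')
s=arm.get_state();print(s['t'],s['tcp_pos'],R.from_quat(s['orientation']).as_matrix().round(3),s['ft_force'])
E
```

```text
t: 1.35
tcp_pos: [391.7, -82.3, 231.3]
orientation: [0.993, 0.12, 0.0, 0.0]
ft_force: [0.8, -0.9, 0.0]
grip_width: -0.3
grip_force: 0.0
t: 2.6
tcp_pos: [458.9, 68.4, 207.3]
orientation: [0.99, -0.138, 0.0, -0.0]
ft_force: [-0.2, 0.3, 0.8]
grip_width: 0.2
grip_force: 0.0
2.65 [458.92865941  68.35929137 207.34080285] [[ 0.962 -0.274  0.   ]
 [-0.274 -0.962  0.   ]
 [ 0.    -0.    -1.   ]] [ 0.64431538 -0.21094515 -0.08660495]
```

View pics/w1.png

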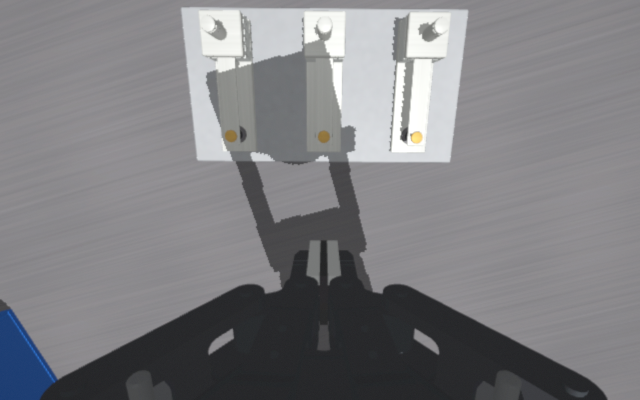

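The wrist view shows rivets at (231,135), (324,136) and (416,137), with post tops at about (209,24), (324,26) and (438,26). Nothing hides the stations.

```bash
python3 - <<'E'
from h import *
c=arm.get_calibration('wrist'); s=arm.get_state(); im=cv2.imread('pics/w1.png')
hsv=cv2.cvtColor(im,cv2.COLOR_BGR2HSV); m=cv2.inRange(hsv,(12,120,80),(30,255,255)); m[:100]=0;m[170:]=0
n,l,st,ce=cv2.connectedComponentsWithStats(m)
t=[]
for i in range(1,n):
    if st[i][4]>30: t.append(ray(c,*ce[i],45)); print(ce[i],st[i][4],t[-1])
t=np.array(sorted(t,key=lambda p:-p[1])); d=t[0]-t[-1]; th=np.arctan2(-d[0],d[1]); print('yaw',np.degrees(th),np.linalg.norm(d))
Rt=R.from_quat(s['orientation']).as_matrix(); 
for p in t: print('shift tool', Rt.T@(p-s['tcp_pos']))
for q in((209,24),(324,26),(438,26)): print('post',ray(c,*q,84), (R.from_euler('z',-th).as_matrix()@(ray(c,*q,84)-t[1])).round(1))
E
```

```text
[230.42045455 135.70454545] 88 [528.45474526 142.3645987   45.        ]
[323.44827586 136.52873563] 87 [503.14401827  56.16139399  45.        ]
[416.43103448 136.56896552] 58 [478.56316891 -30.19440652  45.        ]
yaw -16.12604266947717 179.62677883844088
shift tool [ 46.62518588 -90.19152969 162.34770836]
shift tool [ 45.85648505  -0.35259335 162.34340573]
shift tool [ 45.8315678   89.43349577 162.33914755]
post [611.5991395  116.44465089  84.        ] [87.4 88.  39. ]
post [586.1630677   32.10079018  84.        ] [86.4 -0.1 39. ]
post [562.2392629  -51.93430119  84.        ] [ 86.8 -87.4  39. ]
```

```bash
python3 -m handwheel '{"xyz":[[1.53,-3.0,0],[1.53,-3.0,0],[1.54,-3.0,0],[0,0,4.5],[0,0,4.5],[0,0,3.4],[0,0,1.4],[0,0,0.8],[0,0,0],[0,0,0]],"twist":[[0,0,0],[0,0,0],[0,0,0],[0,0,0],[0,0,0],[0,0,0],[0,0,0],[0,0,0],[0,0,0],[0,0,0]],"hand":[0,0,0,0,0,0,0,0,0,0]}'
```

```text
t: 3.9
tcp_pos: [529.0, 142.5, 62.8]
orientation: [0.99, -0.138, 0.001, -0.0]
ft_force: [0.9, -0.2, 0.2]
grip_width: 0.5
grip_force: 0.0
```

```bash
python3 -m handwheel '{"xyz":[[0,0,0.8],[0,0,0.4],[0,0,0.2],[0,0,0.2],[0,0,0.2],[0,0,0.1],[0,0,0.1],[0,0,0],[0,0,0],[0,0,0]],"twist":[[0,0,0],[0,0,0],[0,0,0],[0,0,0],[0,0,0],[0,0,0],[0,0,0],[0,0,0],[0,0,0],[0,0,0]],"hand":[0,0,0,0,0,0,0,0,0,0]}'
python3 -c "
from cell import arm
for i in range(3): print(arm.get_state()['ft_force'],arm.get_state()['tcp_pos'])"
```

```text
t: 5.15
tcp_pos: [527.8, 142.4, 41.3]
orientation: [0.99, -0.138, 0.0, -0.0]
ft_force: [-0.1, 0.2, 0.9]
grip_width: -0.3
grip_force: 0.6
[-0.10066201  0.20305943  0.93816536] [527.83643077 142.38699602  41.34113428]
[-0.10066201  0.20305943  0.93816536] [527.83643077 142.38699602  41.34113428]
[-0.10066201  0.20305943  0.93816536] [527.83643077 142.38699602  41.34113428]
```

```bash
python3 -m handwheel '{"xyz":[[0,0,0.1],[0,0,0.1],[0,0,0.05],[0,0,0.05],[0,0,0],[0,0,0],[0,0,0],[0,0,0],[0,0,0],[0,0,0]],"twist":[[0,0,0],[0,0,0],[0,0,0],[0,0,0],[0,0,0],[0,0,0],[0,0,0],[0,0,0],[0,0,0],[0,0,0]],"hand":[0,0,0,0,0,0,0,0,0,0]}'
```

```text
t: 6.4
tcp_pos: [527.9, 142.4, 38.4]
orientation: [0.99, -0.138, 0.0, -0.0]
ft_force: [-0.5, -0.5, 1.0]
grip_width: -0.2
grip_force: 1.0
```

```bash
python3 -m handwheel '{"xyz":[[0,0,0.04],[0,0,0.04],[0,0,0],[0,0,0],[0,0,0],[0,0,0],[0,0,0],[0,0,0],[0,0,0],[0,0,0]],"twist":[[0,0,0],[0,0,0],[0,0,0],[0,0,0],[0,0,0],[0,0,0],[0,0,0],[0,0,0],[0,0,0],[0,0,0]],"hand":[0,0,0,0,0,0,0,0,0,0]}'
```

```text
t: 7.65
tcp_pos: [527.9, 142.4, 37.5]
orientation: [0.99, -0.138, 0.0, -0.0]
ft_force: [-0.9, 0.4, 1.9]
grip_width: 0.4
grip_force: 1.1
```

```bash
python3 -m handwheel '{"xyz":[[0,0,0.03],[0,0,0.03],[0,0,0],[0,0,0],[0,0,0],[0,0,0],[0,0,0],[0,0,0],[0,0,0],[0,0,0]],"twist":[[0,0,0],[0,0,0],[0,0,0],[0,0,0],[0,0,0],[0,0,0],[0,0,0],[0,0,0],[0,0,0],[0,0,0]],"hand":[0,0,0,0,0,0,0,0,0,0]}'
```

```text
t: 8.9
tcp_pos: [527.9, 142.4, 36.9]
orientation: [0.99, -0.138, 0.0, -0.0]
ft_force: [1.5, -0.6, 2.5]
grip_width: -0.2
grip_force: 1.2
```

```bash
python3 -m handwheel '{"xyz":[[0,0,0.03],[0,0,0.03],[0,0,0],[0,0,0],[0,0,0],[0,0,0],[0,0,0],[0,0,0],[0,0,0],[0,0,0]],"twist":[[0,0,0],[0,0,0],[0,0,0],[0,0,0],[0,0,0],[0,0,0],[0,0,0],[0,0,0],[0,0,0],[0,0,0]],"hand":[0,0,0,0,0,0,0,0,0,0]}'
```

```text
t: 10.15
tcp_pos: [527.9, 142.4, 36.3]
orientation: [0.99, -0.138, 0.0, -0.0]
ft_force: [2.3, 0.0, 2.6]
grip_width: 0.1
grip_force: 1.3
```

```bash
python3 -m handwheel '{"xyz":[[0,0,0.03],[0,0,0.03],[0,0,0],[0,0,0],[0,0,0],[0,0,0],[0,0,0],[0,0,0],[0,0,0],[0,0,0]],"twist":[[0,0,0],[0,0,0],[0,0,0],[0,0,0],[0,0,0],[0,0,0],[0,0,0],[0,0,0],[0,0,0],[0,0,0]],"hand":[0,0,0,0,0,0,0,0,0,0]}'
```

```text
t: 11.4
tcp_pos: [528.0, 142.4, 36.0]
orientation: [0.99, -0.138, 0.0, -0.0]
ft_force: [1.0, -1.0, 5.7]
grip_width: 0.2
grip_force: 2.6
```

```bash
python3 -m handwheel '{"xyz":[[0,0,0.04],[0,0,0],[0,0,0],[0,0,0],[0,0,0],[0,0,0],[0,0,0],[0,0,0],[0,0,0],[0,0,0]],"twist":[[0,0,0],[0,0,0],[0,0,0],[0,0,0],[0,0,0],[0,0,0],[0,0,0],[0,0,0],[0,0,0],[0,0,0]],"hand":[0,0,0,0,0,0,0,0,0,0]}'
```

```text
t: 12.65
tcp_pos: [528.0, 142.4, 35.8]
orientation: [0.99, -0.138, 0.0, -0.0]
ft_force: [0.1, 0.3, 8.0]
grip_width: 0.4
grip_force: 3.7
```

The left tip is on its stop. On the way it pushed back with about 0.2 N/mm, so it is the soft candidate. Now the middle one.

```bash
python3 -m handwheel '{"xyz":[[0,0,-1.2],[0,0,-1.5],[-0.02,3.0,0],[-0.03,3.0,0],[-0.02,3.0,0],[0,0,1.0],[0,0,0.5],[0,0,0],[0,0,0],[0,0,0]],"twist":[[0,0,0],[0,0,0],[0,0,0],[0,0,0],[0,0,0],[0,0,0],[0,0,0],[0,0,0],[0,0,0],[0,0,0]],"hand":[0,0,0,0,0,0,0,0,0,0]}'
python3 -m handwheel '{"xyz":[[0,0,0.1],[0,0,0.1],[0,0,0.1],[0,0,0.1],[0,0,0.1],[0,0,0.1],[0,0,0],[0,0,0],[0,0,0],[0,0,0]],"twist":[[0,0,0],[0,0,0],[0,0,0],[0,0,0],[0,0,0],[0,0,0],[0,0,0],[0,0,0],[0,0,0],[0,0,0]],"hand":[0,0,0,0,0,0,0,0,0,0]}'
```

```text
t: 13.9
tcp_pos: [502.7, 56.4, 47.5]
orientation: [0.99, -0.138, 0.0, -0.0]
ft_force: [-0.1, -0.5, -0.4]
grip_width: -0.1
grip_force: 0.0
t: 15.15
tcp_pos: [502.5, 56.1, 41.3]
orientation: [0.99, -0.138, 0.0, -0.0]
ft_force: [-0.5, 1.2, 3.8]
grip_width: -0.1
grip_force: 1.8
```

```bash
python3 -m handwheel '{"xyz":[[0,0,0.05],[0,0,0.05],[0,0,0.05],[0,0,0.05],[0,0,0],[0,0,0],[0,0,0],[0,0,0],[0,0,0],[0,0,0]],"twist":[[0,0,0],[0,0,0],[0,0,0],[0,0,0],[0,0,0],[0,0,0],[0,0,0],[0,0,0],[0,0,0],[0,0,0]],"hand":[0,0,0,0,0,0,0,0,0,0]}'
```

```text
t: 16.4
tcp_pos: [502.5, 56.0, 39.3]
orientation: [0.99, -0.138, 0.0, -0.0]
ft_force: [-0.9, 1.8, 4.3]
grip_width: 0.0
grip_force: 2.5
```

```bash
python3 -m handwheel '{"xyz":[[0,0,0.04],[0,0,0.04],[0,0,0],[0,0,0],[0,0,0],[0,0,0],[0,0,0],[0,0,0],[0,0,0],[0,0,0]],"twist":[[0,0,0],[0,0,0],[0,0,0],[0,0,0],[0,0,0],[0,0,0],[0,0,0],[0,0,0],[0,0,0],[0,0,0]],"hand":[0,0,0,0,0,0,0,0,0,0]}'
```

```text
t: 17.65
tcp_pos: [502.6, 56.0, 38.6]
orientation: [0.99, -0.138, 0.0, -0.0]
ft_force: [-1.0, 1.3, 4.9]
grip_width: -0.3
grip_force: 2.7
```

```bash
python3 -m handwheel '{"xyz":[[0,0,0.03],[0,0,0.03],[0,0,0],[0,0,0],[0,0,0],[0,0,0],[0,0,0],[0,0,0],[0,0,0],[0,0,0]],"twist":[[0,0,0],[0,0,0],[0,0,0],[0,0,0],[0,0,0],[0,0,0],[0,0,0],[0,0,0],[0,0,0],[0,0,0]],"hand":[0,0,0,0,0,0,0,0,0,0]}'
```

```text
t: 18.9
tcp_pos: [502.6, 56.0, 38.1]
orientation: [0.99, -0.138, 0.0, -0.0]
ft_force: [-2.1, 1.8, 6.0]
grip_width: -0.1
grip_force: 2.9
```

```bash
python3 -m handwheel '{"xyz":[[0,0,0.03],[0,0,0.03],[0,0,0],[0,0,0],[0,0,0],[0,0,0],[0,0,0],[0,0,0],[0,0,0],[0,0,0]],"twist":[[0,0,0],[0,0,0],[0,0,0],[0,0,0],[0,0,0],[0,0,0],[0,0,0],[0,0,0],[0,0,0],[0,0,0]],"hand":[0,0,0,0,0,0,0,0,0,0]}'
```

```text
t: 20.15
tcp_pos: [502.6, 56.0, 37.5]
orientation: [0.99, -0.138, 0.0, -0.0]
ft_force: [-1.3, 1.6, 6.7]
grip_width: -0.2
grip_force: 3.1
```

```bash
python3 -m handwheel '{"xyz":[[0,0,0.03],[0,0,0.03],[0,0,0],[0,0,0],[0,0,0],[0,0,0],[0,0,0],[0,0,0],[0,0,0],[0,0,0]],"twist":[[0,0,0],[0,0,0],[0,0,0],[0,0,0],[0,0,0],[0,0,0],[0,0,0],[0,0,0],[0,0,0],[0,0,0]],"hand":[0,0,0,0,0,0,0,0,0,0]}'
```

```text
t: 21.4
tcp_pos: [502.6, 56.0, 36.9]
orientation: [0.99, -0.138, 0.0, -0.0]
ft_force: [-2.4, 2.0, 6.0]
grip_width: -0.2
grip_force: 3.3
```

Still on the leaf, so I'll keep going in small steps.

```bash
python3 -m handwheel '{"xyz":[[0,0,0.03],[0,0,0.03],[0,0,0],[0,0,0],[0,0,0],[0,0,0],[0,0,0],[0,0,0],[0,0,0],[0,0,0]],"twist":[[0,0,0],[0,0,0],[0,0,0],[0,0,0],[0,0,0],[0,0,0],[0,0,0],[0,0,0],[0,0,0],[0,0,0]],"hand":[0,0,0,0,0,0,0,0,0,0]}'
```

```text
t: 22.65
tcp_pos: [502.7, 56.0, 36.4]
orientation: [0.99, -0.138, 0.0, -0.0]
ft_force: [-1.5, 2.4, 6.8]
grip_width: 0.1
grip_force: 3.5
```

```bash
python3 -m handwheel '{"xyz":[[0,0,0.03],[0,0,0.03],[0,0,0],[0,0,0],[0,0,0],[0,0,0],[0,0,0],[0,0,0],[0,0,0],[0,0,0]],"twist":[[0,0,0],[0,0,0],[0,0,0],[0,0,0],[0,0,0],[0,0,0],[0,0,0],[0,0,0],[0,0,0],[0,0,0]],"hand":[0,0,0,0,0,0,0,0,0,0]}'
```

```text
t: 23.9
tcp_pos: [502.7, 56.0, 35.9]
orientation: [0.99, -0.138, 0.0, -0.0]
ft_force: [-2.7, 1.8, 7.2]
grip_width: -0.2
grip_force: 3.6
```

```bash
python3 -m handwheel '{"xyz":[[0,0,0.03],[0,0,0.03],[0,0,0.02],[0,0,0],[0,0,0],[0,0,0],[0,0,0],[0,0,0],[0,0,0],[0,0,0]],"twist":[[0,0,0],[0,0,0],[0,0,0],[0,0,0],[0,0,0],[0,0,0],[0,0,0],[0,0,0],[0,0,0],[0,0,0]],"hand":[0,0,0,0,0,0,0,0,0,0]}'
```

```text
t: 25.15
tcp_pos: [502.8, 56.0, 35.1]
orientation: [0.99, -0.138, 0.0, 0.0]
ft_force: [-1.8, 2.2, 7.4]
grip_width: 0.1
grip_force: 3.9
```

```bash
python3 -m handwheel '{"xyz":[[0,0,0.03],[0,0,0.03],[0,0,0],[0,0,0],[0,0,0],[0,0,0],[0,0,0],[0,0,0],[0,0,0],[0,0,0]],"twist":[[0,0,0],[0,0,0],[0,0,0],[0,0,0],[0,0,0],[0,0,0],[0,0,0],[0,0,0],[0,0,0],[0,0,0]],"hand":[0,0,0,0,0,0,0,0,0,0]}'
```

```text
t: 26.4
tcp_pos: [502.9, 56.0, 34.6]
orientation: [0.99, -0.138, 0.0, 0.0]
ft_force: [-1.9, 2.3, 8.1]
grip_width: 0.1
grip_force: 4.1
```

```bash
python3 -m handwheel '{"xyz":[[0,0,0.03],[0,0,0.03],[0,0,0],[0,0,0],[0,0,0],[0,0,0],[0,0,0],[0,0,0],[0,0,0],[0,0,0]],"twist":[[0,0,0],[0,0,0],[0,0,0],[0,0,0],[0,0,0],[0,0,0],[0,0,0],[0,0,0],[0,0,0],[0,0,0]],"hand":[0,0,0,0,0,0,0,0,0,0]}'
```

```text
t: 27.65
tcp_pos: [502.9, 56.0, 34.1]
orientation: [0.99, -0.138, 0.0, 0.0]
ft_force: [-2.5, 2.1, 9.0]
grip_width: -0.0
grip_force: 4.3
```

```bash
python3 -m handwheel '{"xyz":[[0,0,0.03],[0,0,0.02],[0,0,0],[0,0,0],[0,0,0],[0,0,0],[0,0,0],[0,0,0],[0,0,0],[0,0,0]],"twist":[[0,0,0],[0,0,0],[0,0,0],[0,0,0],[0,0,0],[0,0,0],[0,0,0],[0,0,0],[0,0,0],[0,0,0]],"hand":[0,0,0,0,0,0,0,0,0,0]}'
```

```text
t: 28.9
tcp_pos: [503.0, 56.0, 33.8]
orientation: [0.99, -0.138, 0.0, 0.0]
ft_force: [-2.9, 1.6, 10.9]
grip_width: 0.1
grip_force: 5.3
```

The middle tip is on its stop at about 12 mm of travel and 0.7 N/mm, so it is good. I'll hold briefly and go to the right one.

```bash
python3 -m handwheel '{"xyz":[[0,0,0.02],[0,0,0],[0,0,0],[0,0,0],[0,0,-1.2],[0,0,-1.5],[0,3.0,0],[0,3.0,0],[0,2.98,0],[0,0,0.8]],"twist":[[0,0,0],[0,0,0],[0,0,0],[0,0,0],[0,0,0],[0,0,0],[0,0,0],[0,0,0],[0,0,0],[0,0,0]],"hand":[0,0,0,0,0,0,0,0,0,0]}'
python3 -m handwheel '{"xyz":[[0,0,0.4],[0,0,0.1],[0,0,0.1],[0,0,0.1],[0,0,0.1],[0,0,0.1],[0,0,0.1],[0,0,0],[0,0,0],[0,0,0]],"twist":[[0,0,0],[0,0,0],[0,0,0],[0,0,0],[0,0,0],[0,0,0],[0,0,0],[0,0,0],[0,0,0],[0,0,0]],"hand":[0,0,0,0,0,0,0,0,0,0]}'
```

```text
t: 30.15
tcp_pos: [478.0, -32.0, 52.3]
orientation: [0.99, -0.14, 0.001, 0.0]
ft_force: [0.1, -0.3, 0.8]
grip_width: 0.3
grip_force: 0.0
t: 31.4
tcp_pos: [478.0, -30.3, 41.9]
orientation: [0.99, -0.138, 0.0, -0.0]
ft_force: [-0.3, 2.1, 3.4]
grip_width: -0.4
grip_force: 1.8
```

```bash
python3 -m handwheel '{"xyz":[[0,0,0.1],[0,0,0.1],[0,0,0.05],[0,0,0.05],[0,0,0],[0,0,0],[0,0,0],[0,0,0],[0,0,0],[0,0,0]],"twist":[[0,0,0],[0,0,0],[0,0,0],[0,0,0],[0,0,0],[0,0,0],[0,0,0],[0,0,0],[0,0,0],[0,0,0]],"hand":[0,0,0,0,0,0,0,0,0,0]}'
```

```text
t: 32.65
tcp_pos: [478.1, -30.4, 39.0]
orientation: [0.99, -0.138, 0.0, 0.0]
ft_force: [-0.5, 2.7, 6.3]
grip_width: -0.2
grip_force: 2.9
```

```bash
python3 -m handwheel '{"xyz":[[0,0,0.04],[0,0,0.03],[0,0,0],[0,0,0],[0,0,0],[0,0,0],[0,0,0],[0,0,0],[0,0,0],[0,0,0]],"twist":[[0,0,0],[0,0,0],[0,0,0],[0,0,0],[0,0,0],[0,0,0],[0,0,0],[0,0,0],[0,0,0],[0,0,0]],"hand":[0,0,0,0,0,0,0,0,0,0]}'
```

```text
t: 33.9
tcp_pos: [478.2, -30.4, 38.4]
orientation: [0.99, -0.138, 0.0, 0.0]
ft_force: [-1.0, 2.0, 6.4]
grip_width: -0.2
grip_force: 3.2
```

```bash
python3 -m handwheel '{"xyz":[[0,0,0.03],[0,0,0.03],[0,0,0],[0,0,0],[0,0,0],[0,0,0],[0,0,0],[0,0,0],[0,0,0],[0,0,0]],"twist":[[0,0,0],[0,0,0],[0,0,0],[0,0,0],[0,0,0],[0,0,0],[0,0,0],[0,0,0],[0,0,0],[0,0,0]],"hand":[0,0,0,0,0,0,0,0,0,0]}'
```

```text
t: 35.15
tcp_pos: [478.2, -30.4, 37.8]
orientation: [0.99, -0.138, 0.0, 0.0]
ft_force: [-1.9, 1.5, 6.8]
grip_width: -0.0
grip_force: 3.4
```

```bash
python3 -m handwheel '{"xyz":[[0,0,0.03],[0,0,0.03],[0,0,0],[0,0,0],[0,0,0],[0,0,0],[0,0,0],[0,0,0],[0,0,0],[0,0,0]],"twist":[[0,0,0],[0,0,0],[0,0,0],[0,0,0],[0,0,0],[0,0,0],[0,0,0],[0,0,0],[0,0,0],[0,0,0]],"hand":[0,0,0,0,0,0,0,0,0,0]}'
```

```text
t: 36.4
tcp_pos: [478.2, -30.4, 37.6]
orientation: [0.99, -0.138, 0.0, 0.0]
ft_force: [-2.8, 3.0, 10.1]
grip_width: -0.0
grip_force: 5.3
```

The right tip is on its stop at about 8.4 mm and about 0.8 N/mm, so it is good. The left finger is the soft one. Next I'll lift and look at the collar.

```bash
python3 -m handwheel '{"xyz":[[0,0,0],[0,0,-2],[0,0,-4.5],[0,0,-4.5],[1.12,5.06,0],[1.12,5.06,0],[1.12,5.06,0],[1.12,5.06,0],[1.12,5.06,0],[0,0,0]],"twist":[[0,0,0],[0,0,0],[0,0,0],[0,0,0],[0,0,0],[0,0,0],[0,0,0],[0,0,0],[0,0,0],[0,0,0]],"hand":[0,0,0,0,0.8,0.8,0.8,0.8,0.8,0.8]}'
python3 - <<'E'
from h import *
im,c=snap('wrist','w2.png'); s=arm.get_state(); print(s['t'],s['tcp_pos'],s['grip_width'],R.from_quat(s['orientation']).as_matrix().round(3),np.abs(s['joint_vel']).max())
print('expected px',proj(c,(520,-305,24)))
g=cv2.cvtColor(im,cv2.COLOR_RGB2GRAY); g[230:]=0
m=cv2.morphologyEx((g>130).astype(np.uint8),cv2.MORPH_OPEN,np.ones((3,3)))
n,l,st,ce=cv2.connectedComponentsWithStats(m)
for i in range(1,n):
    if st[i][4]>100: print(st[i],ce[i])
E
```

```text
t: 37.65
tcp_pos: [461.3, -292.6, 146.3]
orientation: [0.99, -0.141, -0.0, 0.001]
ft_force: [0.1, 0.9, 0.2]
grip_width: 68.6
grip_force: 0.0
37.7 [ 461.46614648 -290.55338688  146.07356993] 68.24942735980946 [[ 0.961 -0.277 -0.001]
 [-0.277 -0.961  0.   ]
 [-0.001  0.    -1.   ]] 0.04190062162826199
expected px (np.float64(318.23676198219385), np.float64(123.3856613435479))
[     0      0    640    230 118160] [336.88453791 107.1322021 ]
[ 296  101   43   43 1125] [316.59911111 122.04355556]
[ 185  139   94   91 4741] [230.10419743 193.73866273]
```

View pics/w2.png

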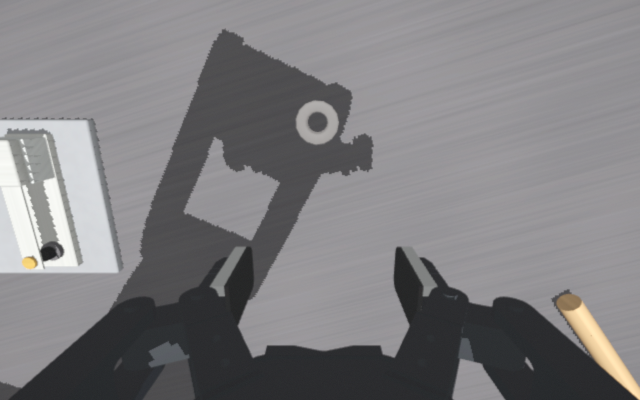

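The collar's top ring is at about (317,122), upright and free on the bench, and the open fingers sit clear of it.

```bash
python3 - <<'E'
from h import *
s=arm.get_state(); c=arm.get_calibration('wrist'); p=ray(c,317,122,24); Rt=R.from_quat(s['orientation']).as_matrix()
print(p,Rt.T@(p-s['tcp_pos']),s['tcp_pos'],s['grip_width'])
E
```

```text
[ 521.40784776 -301.9539931    24.        ] [ 60.90797641  -5.66378166 121.99622059] [ 461.46614648 -290.55338688  146.07356993] 68.24942735980946
```

```bash
python3 -m handwheel '{"xyz":[[3.0,-0.2,0],[3.0,-0.2,0],[0,0,4],[0,0,4],[0,0,3.5],[0,0,1.5],[0,0,1.1],[0,0,0],[0,0,0],[0,0,0]],"twist":[[0,0,0],[0,0,0],[0,0,0],[0,0,0],[0,0,0],[0,0,0],[0,0,0],[0,0,0],[0,0,0],[0,0,0]],"hand":[0.8,0.8,0.8,0.8,0.8,0.8,0.8,0.8,0.8,0.8]}' 30
python3 -m handwheel '{"xyz":[[0,0,0],[0,0,0],[0,0,0],[0,0,0],[0,0,0],[0,0,0],[0,0,0],[0,0,0],[0,0,0],[0,0,0]],"twist":[[0,0,0],[0,0,0],[0,0,0],[0,0,0],[0,0,0],[0,0,0],[0,0,0],[0,0,0],[0,0,0],[0,0,0]],"hand":[0,0,0,0,0,0,0,0,0,0]}' 30
python3 -c "
from h import *
snap('wrist','w3.png');print(arm.get_state()['tcp_pos'])"
```

```text
t: 38.95
tcp_pos: [522.0, -302.3, 7.2]
orientation: [0.99, -0.138, 0.001, 0.001]
ft_force: [-0.2, -0.6, -1.0]
grip_width: 68.1
grip_force: 0.0
t: 40.2
tcp_pos: [521.5, -301.9, 6.6]
orientation: [0.99, -0.138, 0.0, 0.0]
ft_force: [-1.4, 0.4, 4.8]
grip_width: 34.9
grip_force: 30.0
[ 521.49031887 -301.92150917    6.56352942]
```

View pics/w3.png

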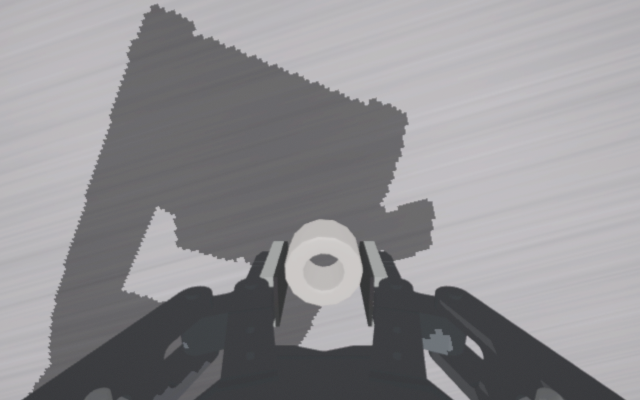

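The collar stands upright, centred between the pads at about (324,262), and is firmly gripped. I'll lift it and carry it to above the left tip, then check the post.

```bash
python3 -m handwheel '{"xyz":[[0,0,-3],[0,0,-4.7],[0,0,-4.7],[-1.44,-5.37,0],[-1.44,-5.37,0],[-1.44,-5.37,0],[-1.44,-5.37,0],[-1.44,-5.37,0],[-1.44,-5.37,0],[-1.44,-5.37,0]],"twist":[[0,0,0],[0,0,0],[0,0,0],[0,0,0],[0,0,0],[0,0,0],[0,0,0],[0,0,0],[0,0,0],[0,0,0]],"hand":[0,0,0,0,0,0,0,0,0,0]}'
python3 -m handwheel '{"xyz":[[-1.44,-5.37,0],[0,0,0],[0,0,0],[0,0,0],[0,0,0],[0,0,0],[0,0,0],[0,0,0],[0,0,0],[0,0,0]],"twist":[[0,0,0],[0,0,0],[0,0,0],[0,0,0],[0,0,0],[0,0,0],[0,0,0],[0,0,0],[0,0,0],[0,0,0]],"hand":[0,0,0,0,0,0,0,0,0,0]}'
python3 - <<'E'
from h import *
im,c=snap('wrist','w4.png'); s=arm.get_state(); print(s['tcp_pos'])
print('foot',proj(c,(613,117.9,52)),'top',proj(c,(613,117.9,84)), 'shoulder',proj(c,(613,117.9,78)))
cv2.imwrite('pics/w4c.png',cv2.resize(im[20:170,220:420,::-1],(800,600),interpolation=cv2.INTER_CUBIC))
E
```

```text
t: 41.5
tcp_pos: [526.9, 89.3, 129.7]
orientation: [0.99, -0.138, 0.0, -0.0]
ft_force: [1.3, -1.2, 0.0]
grip_width: 35.4
grip_force: 30.2
t: 42.75
tcp_pos: [528.1, 143.2, 129.9]
orientation: [0.99, -0.138, -0.0, 0.0]
ft_force: [0.6, -0.2, -0.0]
grip_width: 34.8
grip_force: 30.2
[528.12485625 143.17824239 129.90510345]
foot (np.float64(325.47706022662885), np.float64(81.75511518561231)) top (np.float64(325.78530425640196), np.float64(76.85465766556165)) shoulder (np.float64(325.7195637211122), np.float64(77.89979940202846))
```

View pics/w4c.png

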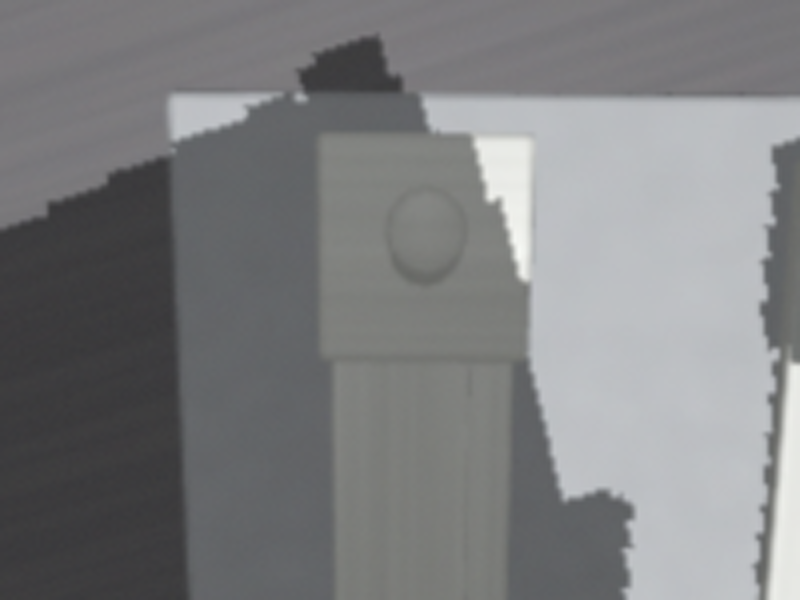

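View pics/w4.png

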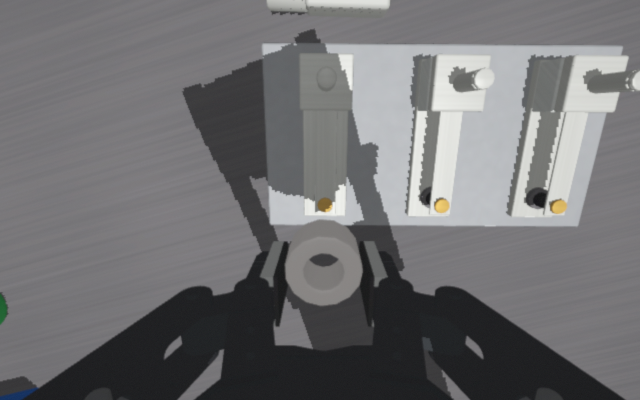

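The post shows at about (326.5,77), within 1 px of the model prediction. The collar is centred in the pads.

```bash
python3 -m handwheel '{"xyz":[[2.95,0.05,0],[2.95,0.05,0],[2.95,0.04,0],[0,0,0],[0,0,0],[0,0,2.0],[0,0,1.4],[0,0,0],[0,0,0],[0,0,0]],"twist":[[0,0,0],[0,0,0],[0,0,0],[0,0,0],[0,0,0],[0,0,0],[0,0,0],[0,0,0],[0,0,0],[0,0,0]],"hand":[0,0,0,0,0,0,0,0,0,0]}'
python3 -m handwheel '{"xyz":[[0,0,0.5],[0,0,0.4],[0,0,0.4],[0,0,0.4],[0,0,0],[0,0,0],[0,0,0],[0,0,0],[0,0,0],[0,0,0]],"twist":[[0,0,0],[0,0,0],[0,0,0],[0,0,0],[0,0,0],[0,0,0],[0,0,0],[0,0,0],[0,0,0],[0,0,0]],"hand":[0,0,0,0,0,0,0,0,0,0]}'
```

```text
t: 44.05
tcp_pos: [613.4, 117.6, 96.6]
orientation: [0.99, -0.138, 0.001, -0.0]
ft_force: [-0.6, 0.1, -0.4]
grip_width: 35.1
grip_force: 30.2
t: 45.3
tcp_pos: [612.9, 117.5, 79.0]
orientation: [0.99, -0.138, 0.0, -0.0]
ft_force: [-0.2, 1.0, 0.0]
grip_width: 35.4
grip_force: 30.2
```

The collar is threaded about 12 mm down the post with no contact force. Continue.

```bash
python3 -m handwheel '{"xyz":[[0,0,0.5],[0,0,0.4],[0,0,0.3],[0,0,0.3],[0,0,0.2],[0,0,0.1],[0,0,0],[0,0,0],[0,0,0],[0,0,0]],"twist":[[0,0,0],[0,0,0],[0,0,0],[0,0,0],[0,0,0],[0,0,0],[0,0,0],[0,0,0],[0,0,0],[0,0,0]],"hand":[0,0,0,0,0,0,0,0,0,0]}'
```

```text
t: 46.55
tcp_pos: [612.9, 117.5, 61.0]
orientation: [0.99, -0.138, 0.0, -0.0]
ft_force: [0.2, -0.1, -0.0]
grip_width: 35.2
grip_force: 30.2
```

```bash
python3 -m handwheel '{"xyz":[[0,0,0.1],[0,0,0.06],[0,0,0],[0,0,0],[0,0,0],[0,0,0],[0,0,0],[0,0,0],[0,0,0],[0,0,0]],"twist":[[0,0,0],[0,0,0],[0,0,0],[0,0,0],[0,0,0],[0,0,0],[0,0,0],[0,0,0],[0,0,0],[0,0,0]],"hand":[0,0,0,0,0.55,0.7,0.7,0.7,0.7,0.7]}'
python3 -m handwheel '{"xyz":[[0,0,-1],[0,0,-2],[0,0,-4],[0,0,-4],[-2,0,0],[-4,0,0],[-4,0,0],[0,0,0],[0,0,0],[0,0,0]],"twist":[[0,0,0],[0,0,0],[0,0,0],[0,0,0],[0,0,0],[0,0,0],[0,0,0],[0,0,0],[0,0,0],[0,0,0]],"hand":[0.7,0.7,0.7,0.7,0.7,0.7,0.7,0.7,0.7,0.7]}'
python3 - <<'E'
from h import *
im,c=snap('wrist','w5.png'); print('post top px',proj(c,(613,117.6,84)),'collar mid top ring',proj(c,(613,117.6,76)))
E
```

```text
t: 47.8
tcp_pos: [612.8, 117.5, 59.3]
orientation: [0.99, -0.138, -0.0, 0.0]
ft_force: [-0.1, -0.8, 0.1]
grip_width: 59.6
grip_force: 0.0
t: 49.05
tcp_pos: [518.0, 144.7, 170.2]
orientation: [0.99, -0.139, 0.001, -0.0]
ft_force: [0.3, -0.2, -0.2]
grip_width: 59.8
grip_force: 0.0
post top px (np.float64(323.85054529706173), np.float64(67.11986580283715)) collar mid top ring (np.float64(323.8519864325922), np.float64(68.63312964844008))
```

View pics/w5.png

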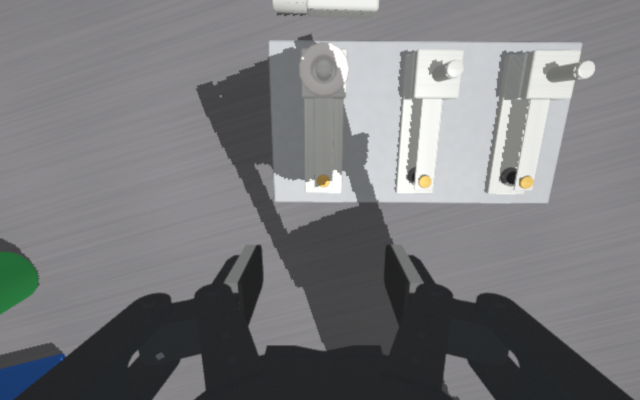

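The collar ring is centred on the left post at about (323,69) and lies flat on its clamp block. The gripper is clear, so I'm handing in.

```bash
python3 -c "
from cell import arm
print(arm.hand_in())"
```

```text
the job is handed in; nothing more can be done
None
```

The left finger was the soft one (about 0.2 N/mm; the middle and right pushed back with about 0.7–0.8 N/mm); all three tips reached their stops with wrist force at most about 12 N, the collar now sits flat on the left post, released, and the job is handed in (no verdict came back).

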